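# Put the suit-room kit up to dry

### The job

The rinsed kit has to go up to dry: hang the ear defenders over the middle part of the drying stand's bar, one cup on each side, hanging level and clear of the bench, and stand the air-line plug upright in the bore of the white block that fits it, pushed down until its shoulder rests on the block. Lower both into place rather than dropping them, let go, and leave the bottle and the jar where they are.

Things in the scene. Friction and masses are not known exactly. Their poses are not given: they have to be found in the camera images.
- defenders: loose rigid ear defenders (0.24 kg): black band, grey cups; they start standing on the cups, band arched up. Origin on the bench between the cups; z up to the crown, x from cup to cup, y along the band's width. 172 x 58 x 150 mm overall. Cups 70 mm tall, 84 mm free between them. The band (24 mm wide, 5 mm thick) slopes down from the crown pad to the cups; they hang steadily from the pad.
- crown (a point): centre of the underside of the black rubber pad at the crown of the ear defenders, 130 mm above their origin, axes as theirs. The pad is 60 mm long in x, 32 mm wide in y, 20 mm thick (130 to 150 mm above the origin): grip it from above across its 32 mm width. Its flat underside rests on the bar when hung.
- stand: fixed drying stand of steel: a base plate 60 mm (x) by 240 mm (y) by 8 mm, two round posts 14 mm thick at y = -100 and +100 mm, and a horizontal round bar 16 mm thick along y at the top of the posts, 216 mm long. Origin at the centre of the base's underside, z up.
- bar_mid (a point): highest point of the stand's bar at mid length, 150 mm above the bench; y runs along the bar, x across it. Ear defenders hung here have their cups 20 mm off the bench.
- plug: loose metal air-line plug (0.16 kg), 90 mm tall, starts upright on the bench on its shank. Origin at the centre of its lower end, z up. From below: shank 30 mm in diameter up to 42 mm height (foot chamfered to 25 mm), round shoulder 42 mm in diameter from 42 to 52 mm, brass nipple 24 mm in diameter from 52 to 90 mm (grip here from above).
- block: fixed white plastic block 130 (x) by 70 (y) by 60 mm high with two upright round bores 50 mm deep from the top: one of 32.5 mm diameter that fits the plug's shank, and one of 48.5 mm that is too wide (even the plug's shoulder drops into it). It may be turned any way round. Origin at the centre of its underside.
- block_hole0 (a point): centre of the mouth of the fitting 32.5 mm bore, at the top face of the block (60 mm above the bench), z up; the plug's shoulder rests on this face when it is home. The mouth has a chamfer of 2.5 mm.
- block_hole1 (a point): centre of the mouth of the too wide 48.5 mm bore.
- bottle: bystander: loose white bottle, 72 mm in diameter, 160 mm tall; origin at the centre of its underside. Leave it alone.
- jar: bystander: loose amber jar, 68 mm in diameter, 75 mm tall; origin at the centre of its underside. Leave it alone.
There are look-alikes about, which are no part of the job. There is more than one size of the plug; the one meant has the size given above.

How it is judged:
By the outcome, as a careful person would: the job done as asked, in the order asked, and still so for the second after the job is handed in, with the robot touching nothing.
It also fails if it takes over 64 s, if anything falls off the work surface, if the arm or the gripper's body presses on something with over 40 N, if the wrist force passes 120 N, or if a joint passes its speed limit or range.

### The arm

A 6-joint arm with a two-finger parallel gripper is mounted at the origin on the work surface. World frame = base frame: x ahead of the robot, y to its left, z up, the work surface at z = 0. Lengths are in mm, angles in rad, forces in N, time in s.
With the tool pointing down it reaches from about 425 to 950 mm from the base axis. Payload 3.5 kg.
Tool frame: the origin (TCP) lies midway between the tips of the shut fingers; the grasp point (between the pads) lies 19 mm behind it; z points along the fingers, y is the line along which they close (so a half turn about z gives the same grasp; the last joint's range is limited). The gripper opens to 85 mm and grips with 20 to 120 N. Pads are 22 mm wide; open, the fingers measure 114 mm over their backs; the gripper's body (76 mm by 85 mm) begins 54 mm behind the grasp point. The pads swing forward as they close: fully open they stand 13 mm farther back than shut.
Start: joints at [1.057, 0.286, 1.577, -0, 1.279, -0.15], TCP at [240.147, 630.821, 231.325] pointing down, gripper open.
Joint ranges: [-2.77, 2.77], [-0.9, 2.22], [0.21, 2.48], [-1.53, 4.67], [0.24, 2.81], [-2.84, 2.84]. Speed limits (rad/s): [2.79, 2.79, 3.14, 3.14, 3.14, 3.14].

### API

Orientations are given as a unit quaternion [w, x, y, z].
In Python, from plant import sense, capture, job_done gives the robot as it stands. The module is installed in compiled form; this text tells all that it offers.
- The arm moves only by the tool servo_tool, never from a script. Its arguments are lists of equal length, an entry for each row: "travel": the shift along the tool's x, y, z in units of 200 mm (1.0 is 200 mm), a list of three; "twist": the turn, a rotation vector about the tool's x, y, z in units of 360 degrees (1.0 is 360 degrees), a list of three; "fingers": the closure, from -1 (fully open) to 1 (shut). A call has exactly 5 rows; each row shifts and turns the commanded pose from where the row before left it, along the tool's axes as they then stand; what a row does not reach is not made up. A row lasts 1/8 s, in which the tool goes at most 62.5 mm and 10.7 degrees, less where a joint would pass 70% of its speed; a pose out of reach is approached as far as the arm can. A call with a number of a shift or a turn outside -1 to 1 is refused whole. A call with a gripper value outside its range is refused whole. The fingers move at their own pace and stop on an object; "force" is the grip in N (left out, the last holds). Time passes only in rows, so rows that do not move let the fingers close, or fill a call up. It gives the time, the measured TCP pose, the force, the opening and the grip force at its end, in the units of the state.
- sense(): the state, without advancing time (a new reading comes with each control period).
- capture(name): name is "side" or "top" or "wrist"; returns a dict with "frame" (420x560x3 uint8, blue, green, red), "range_z" (420x560 float32, mm along the optical axis (not along the pixel's ray), 0 where there is no reading), "fx", "fy", "cx", "cy" (pixels), "extrinsics" (4x4, takes a point from world to camera coordinates). Camera axes: x right, y down, z forward; pixel columns grow to the right and rows downward; lengths in mm; the calibration is good to about 2 mm. A picture is of the moment at which its call begins.
- job_done(): hands the job in; it is judged then, once.
The state is a dict: "time": time; "q": joint angles; "joint_velocities": joint speeds; "joint_efforts": joint torques, N m; "ee_pos": TCP position; "orientation": TCP orientation; "force": force on the tool from outside, world axes, zero at the start; "torque": the same for the moment, N m; "gripper_width": opening from 0.0 (shut) to 1.0 (fully open); "grasp_force": force on a finger pad.
Only numpy, scipy, OpenCV 4.12 (cv2) and the standard library are available. Lean on these libraries where they do the work, as an engineer would, in place of code of your own. Each camera call takes 0.05 s, during which the arm holds its last target. There are 200 camera calls.

## Working session

There is one attempt and no reset: what is moved stays moved. The work goes in short steps, Python scripts to look and compute and a tool call to move; the robot and the scene stay as the last step left them, time stands still between calls to the robot, and variables do not carry over. Pictures are saved under pics/ and viewed, at most 10 in all, crops included, and the job is handed in when it is done.

Besides the shell and the picture viewer there is one more tool, called by a JSON object that holds its "api" and its "payload", one argument or row to a line. servo_tool: Moves the arm, as the interface text tells. Shifts and turns lie within -1 to 1; 1 stands for 200 mm of shift or 360 degrees of turn. Its arguments: {"type":"object","properties":{"travel":{"type":"array","items":{"type":"array","items":{"type":"number","minimum":-1,"maximum":1}}},"twist":{"type":"array","items":{"type":"array","items":{"type":"number","minimum":-1,"maximum":1}}},"fingers":{"type":"array","items":{"type":"number"}},"force":{"type":"number"}},"required":["travel","twist","fingers"]}

```bash
mkdir -p pics
cat > h.py <<'E'
import numpy as np, cv2
from plant import sense, capture
def cloud(c):
    z=c["range_z"]; v,u=np.indices(z.shape)
    P=np.stack([(u-c["cx"])/c["fx"]*z,(v-c["cy"])/c["fy"]*z,z],-1)
    E=np.array(c["extrinsics"]); W=(P-E[:3,3])@E[:3,:3]
    W[z<=0]=np.nan
    return W
E
python3 - <<'E'
from h import *
s=sense();print({k:np.round(v,3).tolist() for k,v in s.items()})
for n in ("top","side"):
    c=capture(n);cv2.imwrite(f"pics/{n}0.png",c["frame"]);np.savez(f"{n}0.npz",**c)
    E=np.array(c["extrinsics"]);print(n,c["fx"],c["cx"],c["cy"],(-E[:3,:3].T@E[:3,3]).round(),E[:3,:3].round(2).tolist())
E
```

```text
{'time': 0.0, 'q': [1.057, 0.287, 1.578, 0.0, 1.279, -0.15], 'joint_velocities': [0.0, 0.001, 0.001, 0.001, -0.0, -0.001], 'joint_efforts': [-0.002, -40.6, -29.262, -0.0, 0.006, 0.0], 'ee_pos': [239.833, 630.241, 229.917], 'orientation': [-0.0, 0.181, 0.984, -0.001], 'force': [-0.683, 0.741, 0.197], 'torque': [0.065, -0.042, -0.024], 'grasp_force': 0.0, 'gripper_width': 1.001}
top 441.9272832001682 274.6155134243791 205.86166020554185 [ 371.   24. 1311.] [[-0.01, -1.0, 0.0], [-0.99, 0.01, -0.14], [0.14, -0.0, -0.99]]
side 424.8663194450207 276.9222099740115 207.84888596817757 [ 335. -990.  666.] [[0.98, -0.21, -0.0], [-0.1, -0.46, -0.88], [0.19, 0.86, -0.47]]
```

View pics/top0.png

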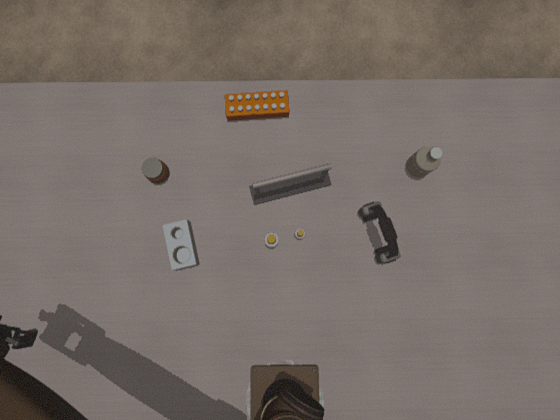

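View pics/side0.png

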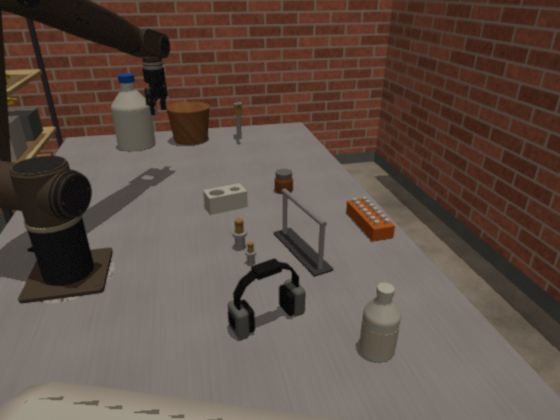

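The top view shows plug candidates at (271,240), the larger, and (300,234), the smaller. The block is at (180,245), with its small bore at (177,233) and wide bore at (182,255). The stand is at (290,183), the defenders at (380,233), the jar at (155,170) and the bottle at (427,158). The orange rack at (257,104) is clutter. The side view agrees. I'll now measure sizes to choose the plug.

```bash
python3 - <<'E'
from h import *
from scipy import ndimage as N
C=dict(np.load("top0.npz"));W=cloud(C);f=C["frame"]
S=dict(np.load("side0.npz"));WS=cloud(S)
tab=np.nanmedian(W[280:340,180:240,2]);print("bench",tab)
lab,n=N.label(np.nan_to_num(W[...,2])>tab+6)
for i,s in enumerate(N.find_objects(lab)):
    m=lab==i+1
    if m.sum()<30 or s[0].start<85: continue
    p=W[m];print(s[1].start,s[1].stop,s[0].start,s[0].stop,m.sum(),"min",np.nanmin(p,0).round(),"max",np.nanmax(p,0).round())
def rep(t,p):
    r=cv2.minAreaRect(p[:,:2].astype(np.float32)); print(t,len(p),"c",np.round(r[0],1),"size",np.round(r[1],1),"ang",round(r[2],1),"z",np.nanmedian(p[:,2]).round(1),np.nanmax(p[:,2]).round(1))
def box(Wd,u0,u1,v0,v1,z0,z1):
    p=Wd[v0:v1,u0:u1].reshape(-1,3);return p[(p[:,2]>z0)&(p[:,2]<z1)]
for t,u in (("big",(255,288,225,256)),("small",(290,312,224,246))):
    for zr in ((35,55),(56,130)): 
        p=box(W,*u,*zr)
        if len(p)>3: rep(t+str(zr),p)
rep("block",box(W,155,205,212,278,50,70))
rep("bar",box(W,240,340,155,210,138,165)); rep("base",box(W,240,340,155,210,4,20))
rep("defpad",box(W,350,410,195,270,143,160));rep("def",box(W,350,410,195,270,10,160))
# side
for t,u in (("big",(225,252,212,254)),("small",(243,262,238,270))):
    p=box(WS,*u,8,130); print(t,"side z max",p[:,2].max(),"x",np.percentile(p[:,0],[2,50,98]),"y",np.percentile(p[:,1],[2,50,98]))
rep("bar side",box(WS,270,335,185,275,140,165))
rep("pad side",box(WS,225,310,255,340,143,160))
E
python3 - <<'E'
import cv2
a=cv2.imread('pics/top0.png');b=cv2.imread('pics/side0.png')
A=cv2.resize(a[205:285,150:320],None,fx=4,fy=4,interpolation=2);B=cv2.resize(b[180:280,190:290],None,fx=2.8,fy=2.8,interpolation=2)
import numpy as np
o=np.zeros((600,800,3),np.uint8);o[:320,:680]=A;o[320:600,:280]=B;D=cv2.resize(a[190:270,345:415],None,fx=3.5,fy=3.5);o[320:600,300:300+D.shape[1]]=D
cv2.imwrite('pics/crop1.png',o)
E
```

```text
bench 1.640581944213281
225 289 90 120 1665 min [816. -21.   8.] max [898. 168.  65.]
406 442 146 177 811 min [ 634. -442.    8.] max [ 704. -373.  167.]
141 169 157 184 536 min [623. 339.   8.] max [688. 423.  85.]
249 331 163 205 1453 min [ 557. -144.    8.] max [659.  98. 158.]
358 400 201 263 1129 min [ 382. -327.    8.] max [ 557. -224.  158.]
163 199 219 270 1289 min [368. 244.   8.] max [508. 340.  70.]
295 305 228 239 83 min [453. -62.  34.] max [482. -36.  71.]
264 279 232 247 174 min [430.  13.  48.] max [470.  53.  99.]
0 88 323 420 3825 min [ 15. 329.   8.] max [260. 635. 613.]
251 324 364 420 3772 min [-48. -99.   8.] max [ 98.  93. 313.]
big(35, 55) 79 c [449.9  33.1] size [39.6 39.3] ang 71.1 z 52.9 54.9
big(56, 130) 86 c [449.7  31.7] size [35.5 36.8] ang 63.2 z 90.9 98.8
small(35, 55) 46 c [467.4 -49.1] size [26.5 27.1] ang 44.4 z 39.0 44.5
small(56, 130) 31 c [466.7 -49.2] size [14.3 16.8] ang 0.4 z 65.3 70.9
block 863 c [438.2 292.8] size [130.   72.5] ang 12.9 z 61.2 69.9
bar 465 c [615.  -24.4] size [ 16.8 215.5] ang 14.3 z 150.0 157.5
base 1974 c [624.3 -24.4] size [299.  165.5] ang 89.4 z 7.6 19.5
defpad 301 c [ 467.  -275.5] size [70.7 32.3] ang 18.8 z 151.0 157.9
def 1128 c [ 476.4 -257.7] size [203.6  90.6] ang 17.7 z 109.3 157.9
big side z max 92.02466554019348 x [432.84147515 452.25915576 470.26831237] y [-60.50927327  20.01458826  39.78521301]
small side z max 66.27126136771213 x [455.6713462  465.82743888 480.14964583] y [-65.64356497 -57.49335148  25.64985562]
bar side 433 c [ 586.3 -122. ] size [390.6 123.1] ang 73.3 z 148.4 152.8
pad side 329 c [ 468.4 -279.7] size [60.5 33.1] ang 19.4 z 149.8 152.5
```

View pics/crop1.png

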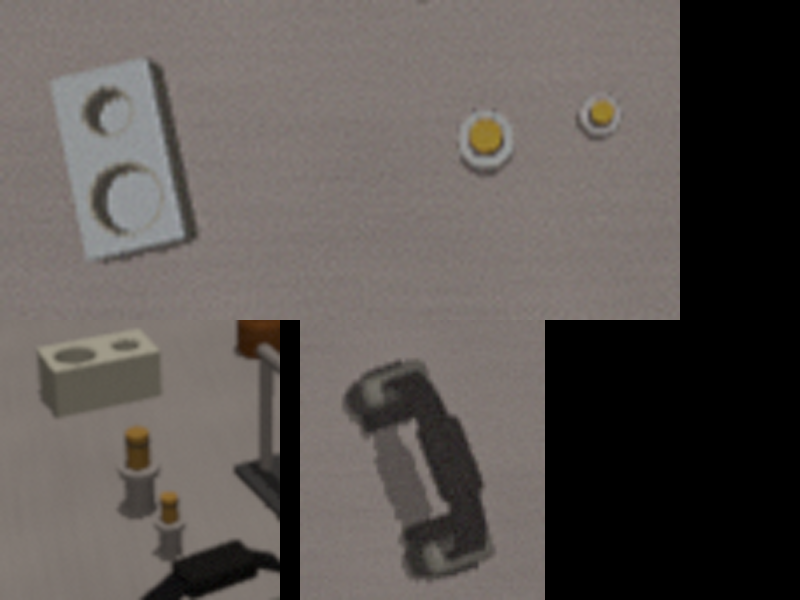

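The crop shows the larger plug at (485,137) crop, which is (271,240) in the top image. Its shoulder measures about 40 mm and it stands 90 mm tall, so it is the one meant. The other is only 66 mm tall with a 27 mm shoulder. On the block, the smaller, fitting bore is at the far end (crop (107,111)). The defenders go first, so I'll set off for them.

{"api": "servo_tool", "payload": {
  "travel": [
    [-0.19,-0.16,-0.035],
    [-0.19,-0.16,-0.035],
    [-0.19,-0.16,-0.035],
    [-0.19,-0.16,-0.035],
    [-0.19,-0.16,-0.035]
  ],
  "twist": [
    [0,0,0],
    [0,0,0],
    [0,0,0],
    [0,0,0],
    [0,0,0]
  ],
  "fingers": [-1,-1,-1,-1,-1]
}}

```text
time: 0.72
ee_pos: [361.1, 412.1, 266.0]
orientation: [-0.0, 0.181, 0.984, -0.0]
force: [-0.2, 0.5, 0.5]
gripper_width: 0.998
grasp_force: 0.0
```

{"api": "servo_tool", "payload": {
  "travel": [
    [-0.19,-0.16,-0.035],
    [-0.19,-0.16,-0.035],
    [-0.19,-0.16,-0.035],
    [-0.19,-0.16,-0.035],
    [-0.19,-0.16,-0.035]
  ],
  "twist": [
    [0,0,0],
    [0,0,0],
    [0,0,0],
    [0,0,0],
    [0,0,0]
  ],
  "fingers": [-1,-1,-1,-1,-1]
}}

```text
time: 1.35
ee_pos: [481.7, 195.0, 301.1]
orientation: [-0.0, 0.181, 0.984, -0.0]
force: [-0.2, 0.8, -0.4]
gripper_width: 0.999
grasp_force: 0.0
```

```bash
cat >> h.py <<'E'
from scipy.spatial.transform import Rotation as Ro
def plan(x,y,z,yaw):
    "yaw: wanted world angle of tool y, deg (mod 180)"
    s=sense();w=s["orientation"];R=Ro.from_quat([w[1],w[2],w[3],w[0]]);M=R.as_matrix()
    p=np.array(s["ee_pos"]);d=M.T@(np.array([x,y,z])-p)
    cur=np.degrees(np.arctan2(M[1,1],M[0,1]));dy=(yaw-cur+90)%180-90
    a=np.radians(yaw+(180 if abs((yaw-cur+180)%360-180)>90 else 0));yt=np.array([np.cos(a),np.sin(a),0]);zt=np.array([0,0,-1]);xt=np.cross(yt,zt)
    rv=(R.inv()*Ro.from_matrix(np.stack([xt,yt,zt],1))).as_rotvec()
    print("pos",p.round(1),"yaw",cur.round(2),"t",round(s["time"],2),"q6",round(s["q"][5],2),"grip",round(s["gripper_width"],3),round(s["grasp_force"],1),"F",np.round(s["force"],1))
    print("travel units",(d/200).round(4),"len mm",np.linalg.norm(d).round(),"twist units",(rv/2/np.pi).round(4),"(deg yaw",dy.round(1),")")
E
python3 - <<'E'
from h import *
plan(467.5,-277.6,260,109.3)
c=capture("wrist");cv2.imwrite("pics/w1.png",c["frame"]);np.savez("w1.npz",**c)
E=np.array(c["extrinsics"]);print((-E[:3,:3].T@E[:3,3]).round(),E[:3,:3].round(2).tolist())
# bar from side and pad from both
S=dict(np.load("side0.npz"));T=dict(np.load("top0.npz"))
for n,W in (("side",cloud(S)),("top",cloud(T))):
    for t,ct,r,z in (("bar",(615,-24),125,(144,160)),("pad",(467,-277),50,(146,160))):
        m=(np.hypot(W[...,0]-ct[0],W[...,1]-ct[1])<r)&(W[...,2]>z[0])&(W[...,2]<z[1]);p=W[m]
        q=cv2.minAreaRect(p[:,:2].astype(np.float32));e=np.linalg.eigh(np.cov(p[:,:2].T))[1][:,1]
        print(n,t,len(p),np.round(q[0],1),np.round(q[1],1),round(q[2],1),"mean",p.mean(0).round(1),"dir",np.degrees(np.arctan2(e[1],e[0])).round(1)%180)
E
```

```text
pos [481.7 195.  301.1] yaw 69.16 t 1.35 q6 -1.02 grip 0.999 0.0 F [-0.2  0.8 -0.4]
travel units [-0.7746 -2.2335  0.2057] len mm 475.0 twist units [-0.000e+00 -1.000e-04 -1.115e-01] (deg yaw 40.1 )
[421. 218. 444.] [[0.36, 0.93, -0.0], [0.9, -0.34, 0.26], [0.24, -0.09, -0.97]]
side bar 249 [613.  -26.9] [ 15.7 218.4] 14.7 mean [614.6 -37.4 148.3] dir 104.4
side pad 285 [ 468.6 -279.4] [59.8 32.5] 19.2 mean [ 467.5 -280.8  149.9] dir 18.0
top bar 454 [614.7 -24.5] [ 16.2 215.5] 14.4 mean [614.1 -24.6 149.9] dir 104.2
top pad 276 [ 467.3 -275.4] [61.4 32.3] 18.8 mean [ 468.  -275.   151.2] dir 20.400000000000006
```

View pics/w1.png

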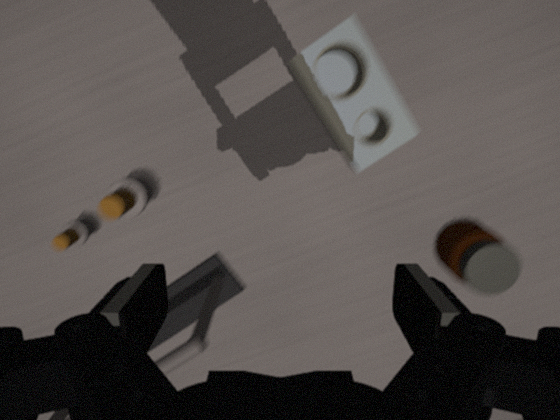

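The wrist view shows the block's small bore at (373,125), its wide bore at (338,70), the right plug at (118,205) and the jar at (480,260).

{"api": "servo_tool", "payload": {
  "travel": [
    [-0.0775,-0.223,0.0],
    [-0.0775,-0.223,0.0],
    [-0.0775,-0.223,0.0],
    [-0.0775,-0.223,0.0],
    [-0.0775,-0.223,0.0]
  ],
  "twist": [
    [0,0,0],
    [0,0,0],
    [0,0,0],
    [0,0,0],
    [0,0,0]
  ],
  "fingers": [-1,-1,-1,-1,-1]
}}

```text
time: 2.02
ee_pos: [474.0, -40.6, 300.9]
orientation: [-0.0, 0.181, 0.984, 0.0]
force: [0.7, -0.0, 0.6]
gripper_width: 1.001
grasp_force: 0.0
```

{"api": "servo_tool", "payload": {
  "travel": [
    [-0.0775,-0.223,0.0],
    [-0.0775,-0.223,0.0],
    [-0.0775,-0.223,0.0],
    [-0.0775,-0.223,0.0],
    [-0.0775,-0.223,0.0]
  ],
  "twist": [
    [0,0,0],
    [0,0,0],
    [0,0,0],
    [0,0,0],
    [0,0,0]
  ],
  "fingers": [-1,-1,-1,-1,-1]
}}

```text
time: 2.65
ee_pos: [467.2, -276.6, 300.8]
orientation: [-0.0, 0.181, 0.983, 0.0]
force: [0.6, -0.4, 0.0]
gripper_width: 1.0
grasp_force: 0.0
```

{"api": "servo_tool", "payload": {
  "travel": [
    [0,0,0],
    [0,0,0],
    [0,0,0],
    [0,0,0],
    [0,0,0]
  ],
  "twist": [
    [0,0,-0.0223],
    [0,0,-0.0223],
    [0,0,-0.0223],
    [0,0,-0.0223],
    [0,0,-0.0223]
  ],
  "fingers": [-1,-1,-1,-1,-1]
}}

```text
time: 3.28
ee_pos: [467.4, -275.0, 300.7]
orientation: [-0.0, -0.17, 0.985, 0.0]
force: [0.8, 0.9, -0.0]
gripper_width: 1.0
grasp_force: 0.0
```

Run:
```python
from h import *
c=capture("wrist");cv2.imwrite("pics/w2.png",c["frame"])
W=cloud(c)
m=(np.hypot(W[...,0]-467,W[...,1]+277)<45)&(W[...,2]>143)&(W[...,2]<162);p=W[m]
q=cv2.minAreaRect(p[:,:2].astype(np.float32));print(len(p),q,p.mean(0).round(1))
plan(467.5,-277.6,130,109.2)
# block / bores / plug in w1: bores by depth of the block top; also top cam
for n in ("w1","top0"):
    C=dict(np.load(n+".npz"));W=cloud(C)
    m=(np.hypot(W[...,0]-438,W[...,1]-293)<85)&(abs(W[...,2]-60)<9);p=W[m]
    q=cv2.minAreaRect(p[:,:2].astype(np.float32));print(n,"block",np.round(q[0],1),np.round(q[1],1),round(q[2],1),p[:,2].mean().round(1))
    z=np.nan_to_num(W[...,2],nan=60);
    for hz in ((86,102),(47,56)):
        m=(np.hypot(W[...,0]-450,W[...,1]-32)<28)&(W[...,2]>hz[0])&(W[...,2]<hz[1]);p=W[m]
        if len(p)>5: print(n,"plug",hz,np.round(cv2.minEnclosingCircle(p[:,:2].astype(np.float32))[0],1),p.mean(0).round(1),len(p))
```

```text
2890 ((466.13360595703125, -276.141845703125), (61.920814514160156, 32.04001235961914), 18.581995010375977) [ 465.4 -276.5  150.1]
pos [ 467.4 -275.   300.6] yaw 109.73 t 3.33 q6 -2.63 grip 1.0 0.0 F [ 0.1  0.2 -0.6]
travel units [ 0.0034 -0.0132  0.8532] len mm 171.0 twist units [ 0.0002 -0.0001  0.0015] (deg yaw -0.5 )
w1 block [436.8 294. ] [130.2  70.7] 12.9 60.2
w1 plug (86, 102) [448.4  33.7] [448.6  34.7  90.4] 489
w1 plug (47, 56) [448.5  34.2] [447.3  40.9  52.4] 650
top0 block [438.2 292.8] [130.   72.5] 12.9 61.1
top0 plug (86, 102) [450.3  32.8] [450.1  32.9  92.1] 60
top0 plug (47, 56) [449.9  33.1] [448.7  33.2  52.9] 88
```

{"api": "servo_tool", "payload": {
  "travel": [
    [0.005,-0.0065,0.2],
    [0,0,0.2],
    [0,0,0.2],
    [0,0,0.15],
    [0,0,0.1]
  ],
  "twist": [
    [0,0,0.002],
    [0,0,0],
    [0,0,0],
    [0,0,0],
    [0,0,0]
  ],
  "fingers": [-1,-1,-1,-1,-1]
}}

```text
time: 3.95
ee_pos: [466.2, -276.0, 128.9]
orientation: [-0.001, -0.16, 0.987, 0.001]
force: [-0.5, -0.3, 0.7]
gripper_width: 1.0
grasp_force: 0.0
```

{"api": "servo_tool", "payload": {
  "travel": [
    [0,0,0],
    [0,0,0],
    [0,0,0],
    [0,0,0],
    [0,0,0]
  ],
  "twist": [
    [0,0,0],
    [0,0,0],
    [0,0,0],
    [0,0,0],
    [0,0,0]
  ],
  "fingers": [0.1,1,1,1,1],
  "force": 60
}}

```text
time: 4.58
ee_pos: [467.9, -277.4, 133.0]
orientation: [0.001, -0.161, 0.987, -0.001]
force: [-0.0, 1.3, 6.5]
gripper_width: 0.357
grasp_force: 60.4
```

{"api": "servo_tool", "payload": {
  "travel": [
    [0,0,0],
    [0,0,0],
    [0,0,0],
    [0,0,-0.05],
    [0,0,-0.1]
  ],
  "twist": [
    [0,0,0],
    [0,0,0],
    [0,0,0],
    [0,0,0],
    [0,0,0]
  ],
  "fingers": [1,1,1,1,1]
}}

```text
time: 5.2
ee_pos: [465.7, -276.0, 159.8]
orientation: [-0.002, -0.161, 0.987, 0.002]
force: [-0.1, 0.2, -2.0]
gripper_width: 0.362
grasp_force: 59.7
```

Run:
```python
from h import *
plan(614.5,-25.5,260,104.3)
```

```text
pos [ 465.7 -276.   159.8] yaw 108.58 t 5.2 q6 -2.62 grip 0.362 59.7 F [-0.1  0.2 -2. ]
travel units [-1.1029  0.9522 -0.5004] len mm 308.0 twist units [ 0.0006 -0.0004  0.0119] (deg yaw -4.3 )
```

{"api": "servo_tool", "payload": {
  "travel": [
    [0,0,-0.15],
    [0,0,-0.2],
    [0,0,-0.2],
    [0,0,-0.15],
    [0,0,-0.05]
  ],
  "twist": [
    [0,0,0.003],
    [0,0,0.003],
    [0,0,0.003],
    [0,0,0.003],
    [0,0,0]
  ],
  "fingers": [1,1,1,1,1]
}}

```text
time: 5.82
ee_pos: [467.3, -277.4, 313.2]
orientation: [0.001, -0.124, 0.992, -0.001]
force: [0.2, -0.7, -2.9]
gripper_width: 0.362
grasp_force: 59.9
```

Run:
```python
from h import *
plan(614.5,-25.5,310,104.3)
```

```text
pos [ 467.3 -277.4  313.2] yaw 104.27 t 5.83 q6 -2.54 grip 0.362 59.9 F [ 0.2 -0.7 -2.9]
travel units [-1.0235  1.0392  0.0148] len mm 292.0 twist units [-0.0004  0.0002 -0.0001] (deg yaw 0.0 )
```

{"api": "servo_tool", "payload": {
  "travel": [
    [-0.07,0.07,0],
    [-0.12,0.12,0],
    [-0.12,0.12,0],
    [-0.12,0.12,0],
    [-0.12,0.12,0]
  ],
  "twist": [
    [0,0,0],
    [0,0,0],
    [0,0,0],
    [0,0,0],
    [0,0,0]
  ],
  "fingers": [1,1,1,1,1]
}}

```text
time: 6.45
ee_pos: [546.4, -140.7, 308.4]
orientation: [-0.002, -0.125, 0.992, 0.001]
force: [-0.3, -0.3, -3.2]
gripper_width: 0.36
grasp_force: 59.8
```

{"api": "servo_tool", "payload": {
  "travel": [
    [-0.12,0.12,0],
    [-0.12,0.12,0],
    [-0.12,0.12,0],
    [-0.08,0.09,0],
    [-0.03,0.04,0]
  ],
  "twist": [
    [0,0,0],
    [0,0,0],
    [0,0,0],
    [0,0,0],
    [0,0,0]
  ],
  "fingers": [1,1,1,1,1]
}}

```text
time: 7.08
ee_pos: [613.0, -22.7, 308.4]
orientation: [-0.002, -0.125, 0.992, 0.001]
force: [-0.1, 0.3, -2.8]
gripper_width: 0.358
grasp_force: 59.9
```

Run:
```python
from h import *
plan(614.5,-25.5,310,104.3)
for n in ("side","wrist"):
    c=capture(n);cv2.imwrite(f"pics/{n}3.png",c["frame"]);np.savez(n+"3.npz",**c);W=cloud(c)
    m=(np.hypot(W[...,0]-614,W[...,1]+25)<110)&(W[...,2]>165)&(W[...,2]<345)
    p=W[m]; print(n,len(p),np.percentile(p[:,2],[0,1,5,50,95]).round(1))
    m=(np.hypot(W[...,0]-614,W[...,1]+25)<120)&(W[...,2]>142)&(W[...,2]<158);p=W[m]
    if len(p)>20: print("bar",cv2.minAreaRect(p[:,:2].astype(np.float32)))
a=cv2.imread("pics/side3.png");b=cv2.imread("pics/wrist3.png")
cv2.imwrite("pics/m3.png",np.hstack([cv2.resize(a[60:300,200:400],None,fx=2,fy=2),cv2.resize(b,(400,480))]))
```

```text
pos [613.  -22.7 308.4] yaw 104.4 t 7.08 q6 -2.02 grip 0.358 59.9 F [-0.1  0.3 -2.8]
travel units [-0.0037 -0.0152 -0.008 ] len mm 4.0 twist units [ 0.0004 -0.0007  0.0003] (deg yaw -0.1 )
side 1894 [177.  181.5 187.7 239.6 330.6]
bar ((618.3649291992188, -48.822967529296875), (15.331902503967285, 174.3939971923828), 15.446966171264648)
wrist 28241 [229.7 232.7 243.1 324.5 333.8]
bar ((613.8169555664062, -24.079795837402344), (16.176420211791992, 215.7829132080078), 14.174524307250977)
```

View pics/m3.png

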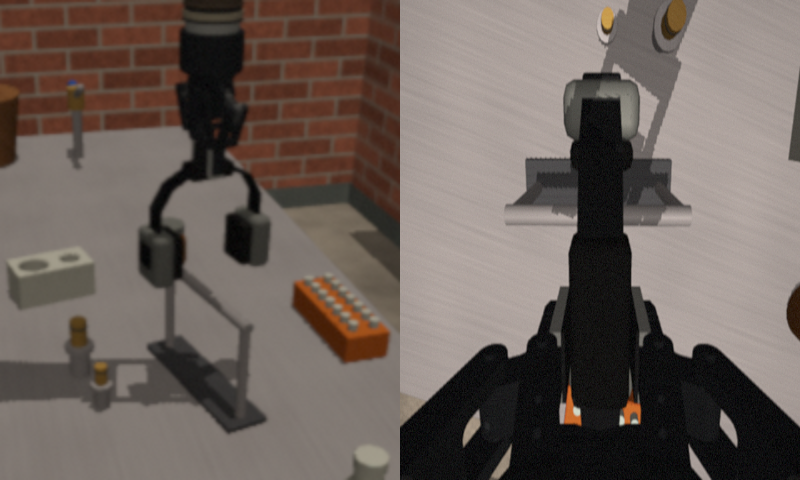

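The side view shows the defenders hanging level in the gripper, with a cup on each side of the bar (cups at (160,253) and (247,237) in the crop). The wrist view shows the bar centred under the band, so I'll lower them.

{"api": "servo_tool", "payload": {
  "travel": [
    [-0.0035,-0.01,0.12],
    [0,0,0.2],
    [0,0,0.2],
    [0,0,0.15],
    [0,0,0.06]
  ],
  "twist": [
    [0,0,0],
    [0,0,0],
    [0,0,0],
    [0,0,0],
    [0,0,0]
  ],
  "fingers": [1,1,1,1,1]
}}

```text
time: 7.8
ee_pos: [612.7, -27.4, 162.3]
orientation: [-0.003, -0.124, 0.992, 0.001]
force: [0.2, 0.2, -2.5]
gripper_width: 0.357
grasp_force: 59.9
```

{"api": "servo_tool", "payload": {
  "travel": [
    [0,0,0.01],
    [0,0,0.005],
    [0,0,0.005],
    [0,0,0],
    [0,0,0]
  ],
  "twist": [
    [0,0,0],
    [0,0,0],
    [0,0,0],
    [0,0,0],
    [0,0,0]
  ],
  "fingers": [1,1,1,1,1]
}}

```text
time: 8.43
ee_pos: [614.9, -26.9, 161.8]
orientation: [0.0, -0.124, 0.992, -0.0]
force: [-0.4, -0.7, -2.6]
gripper_width: 0.355
grasp_force: 59.9
```

{"api": "servo_tool", "payload": {
  "travel": [
    [0,0.005,0.01],
    [0,0,0.01],
    [0,0,0.01],
    [0,0,0],
    [0,0,0]
  ],
  "twist": [
    [0,0,0],
    [0,0,0],
    [0,0,0],
    [0,0,0],
    [0,0,0]
  ],
  "fingers": [1,1,1,1,1]
}}

```text
time: 9.05
ee_pos: [614.5, -25.9, 155.3]
orientation: [-0.0, -0.124, 0.992, -0.0]
force: [-0.4, 0.4, -2.0]
gripper_width: 0.36
grasp_force: 59.9
```

Run:
```python
from h import *
plan(614.2,-24.5,150,104.3)
c=capture("side");cv2.imwrite("pics/side4.png",cv2.resize(c["frame"][150:300,230:370],None,fx=4,fy=4));W=cloud(c)
m=(np.hypot(W[...,0]-614,W[...,1]+25)<115)&(W[...,2]>10)&(W[...,2]<80)&(np.abs((W[...,0]-614)*.969+(W[...,1]+25)*.247)>38)
print(np.percentile(W[m][:,2],[0,1,5,10]).round(1))
```

```text
pos [614.5 -25.9 155.3] yaw 104.26 t 9.05 q6 -2.03 grip 0.36 59.9 F [-0.4  0.4 -2. ]
travel units [-0.0003  0.0074  0.0264] len mm 5.0 twist units [ 0.     -0.     -0.0001] (deg yaw 0.0 )
[25.2 26.4 31.6 34.1]
```

View pics/side4.png

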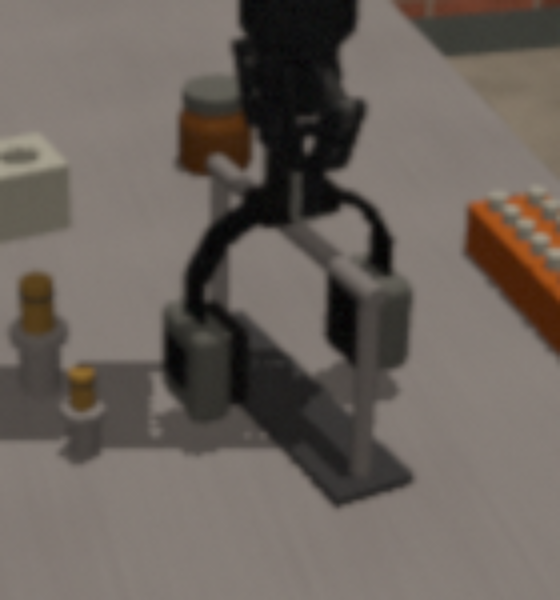

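The band straddles the bar, with the pad at (300,205) just above it and the cup bottoms about 5 mm high. I'll lower slowly and watch the force.

{"api": "servo_tool", "payload": {
  "travel": [
    [0,0.004,0.01],
    [0,0,0.006],
    [0,0,0.004],
    [0,0,0],
    [0,0,0]
  ],
  "twist": [
    [0,0,0],
    [0,0,0],
    [0,0,0],
    [0,0,0],
    [0,0,0]
  ],
  "fingers": [1,1,1,1,1]
}}

```text
time: 9.72
ee_pos: [614.4, -25.1, 152.7]
orientation: [0.0, -0.124, 0.992, -0.0]
force: [-4.3, 1.2, 5.4]
gripper_width: 0.359
grasp_force: 60.9
```

{"api": "servo_tool", "payload": {
  "travel": [
    [0,0,0.004],
    [0,0,0.003],
    [0,0,0],
    [0,0,0],
    [0,0,0]
  ],
  "twist": [
    [0,0,0],
    [0,0,0],
    [0,0,0],
    [0,0,0],
    [0,0,0]
  ],
  "fingers": [1,1,1,1,1]
}}

```text
time: 10.35
ee_pos: [614.5, -25.1, 152.6]
orientation: [0.0, -0.124, 0.992, -0.0]
force: [-6.4, 1.0, 10.3]
gripper_width: 0.359
grasp_force: 61.5
```

{"api": "servo_tool", "payload": {
  "travel": [
    [0,0,-0.005],
    [0,0,0],
    [0,0,0],
    [0,0,0],
    [0,0,0]
  ],
  "twist": [
    [0,0,0],
    [0,0,0],
    [0,0,0],
    [0,0,0],
    [0,0,0]
  ],
  "fingers": [1,0.15,0,-0.2,-0.4],
  "force": 30
}}

```text
time: 10.98
ee_pos: [614.3, -25.2, 150.7]
orientation: [-0.0, -0.124, 0.992, 0.0]
force: [-0.0, 0.5, 0.7]
gripper_width: 0.701
grasp_force: 0.0
```

{"api": "servo_tool", "payload": {
  "travel": [
    [0,0,0],
    [0,0,0],
    [0,0,0],
    [0,0,-0.03],
    [0,0,-0.07]
  ],
  "twist": [
    [0,0,0],
    [0,0,0],
    [0,0,0],
    [0,0,0],
    [0,0,0]
  ],
  "fingers": [-0.7,-1,-1,-1,-1]
}}

```text
time: 11.6
ee_pos: [613.9, -25.1, 170.9]
orientation: [-0.001, -0.124, 0.992, 0.0]
force: [0.0, 0.2, 0.2]
gripper_width: 1.0
grasp_force: 0.0
```

{"api": "servo_tool", "payload": {
  "travel": [
    [0,0,-0.1],
    [0,0,-0.2],
    [0,0,-0.2],
    [0,0,-0.2],
    [0,0,-0.05]
  ],
  "twist": [
    [0,0,0],
    [0,0,0],
    [0,0,0],
    [0,0,0],
    [0,0,0]
  ],
  "fingers": [-1,-1,-1,-1,-1]
}}

```text
time: 12.22
ee_pos: [615.7, -25.4, 326.8]
orientation: [0.004, -0.124, 0.992, -0.001]
force: [0.3, 0.2, 0.6]
gripper_width: 1.0
grasp_force: 0.0
```

Run:
```python
from h import *
plan(449.5,33.3,300,104.3)
a=capture("side")["frame"];c=capture("wrist")
W=cloud(c);m=(np.hypot(W[...,0]-614,W[...,1]+25)<50)&(W[...,2]>163)&(W[...,2]<180);p=W[m]
print("pad",cv2.minAreaRect(p[:,:2].astype(np.float32)),p.mean(0))
cv2.imwrite("pics/m5.png",np.hstack([cv2.resize(a[100:300,200:370],None,fx=2.4,fy=2.4),cv2.resize(c["frame"],(390,480))]))
```

```text
pos [615.7 -25.4 326.8] yaw 104.26 t 12.22 q6 -2.03 grip 1.0 0.0 F [0.3 0.2 0.6]
travel units [0.7341 0.4897 0.1263] len mm 178.0 twist units [-0.0006  0.0013 -0.0001] (deg yaw 0.0 )
pad ((613.72119140625, -25.376876831054688), (61.57322692871094, 31.77900505065918), 14.634132385253906) [613.04975471 -25.52455793 170.04782302]
```

View pics/m5.png

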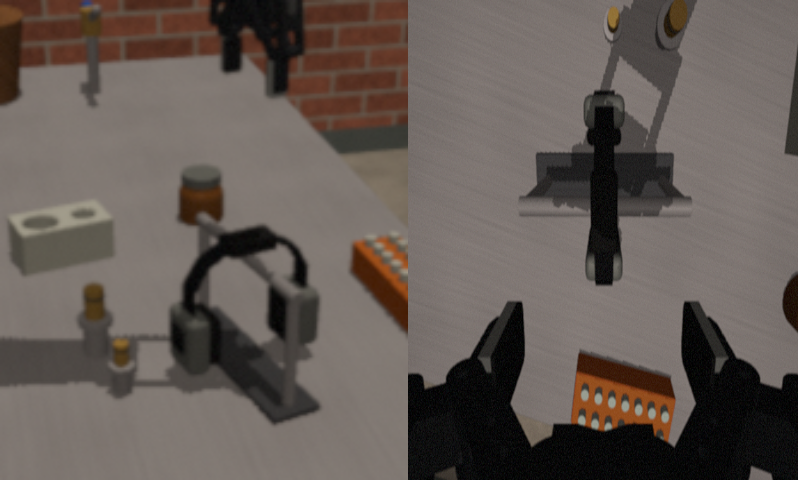

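The defenders hang level on the middle of the bar: pad top at z 170, centred at (613.7,-25.4), one cup each side at about (190,338) and (293,315). Next is the plug.

{"api": "servo_tool", "payload": {
  "travel": [
    [0.1,0.07,0],
    [0.18,0.12,0],
    [0.18,0.12,0],
    [0.18,0.12,0],
    [0.094,0.06,0.02]
  ],
  "twist": [
    [0,0,0],
    [0,0,0],
    [0,0,0],
    [0,0,0],
    [0,0,0]
  ],
  "fingers": [-0.3,-0.3,-0.3,-0.3,-0.3]
}}

```text
time: 12.95
ee_pos: [445.5, 34.4, 314.8]
orientation: [-0.002, -0.124, 0.992, 0.0]
force: [-0.2, -0.5, 0.1]
gripper_width: 0.649
grasp_force: 0.0
```

{"api": "servo_tool", "payload": {
  "travel": [
    [0,0,0.18],
    [0,0,0.2],
    [0,0,0.2],
    [0,0,0.05],
    [0,0,0]
  ],
  "twist": [
    [0,0,0],
    [0,0,0],
    [0,0,0],
    [0,0,0],
    [0,0,0]
  ],
  "fingers": [-0.3,-0.3,-0.3,-0.3,-0.3]
}}

```text
time: 13.58
ee_pos: [447.3, 33.7, 190.0]
orientation: [-0.001, -0.124, 0.992, 0.0]
force: [0.3, 0.8, 0.6]
gripper_width: 0.647
grasp_force: 0.0
```

Run:
```python
from h import *
plan(449.2,33.3,60,104.3)
c=capture("wrist");W=cloud(c);cv2.imwrite("pics/w6.png",c["frame"])
for hz in ((84,96),(48,56)):
    m=(np.hypot(W[...,0]-449,W[...,1]-33)<28)&(W[...,2]>hz[0])&(W[...,2]<hz[1]);p=W[m]
    if len(p)>5:(x,y),r=cv2.minEnclosingCircle(p[:,:2].astype(np.float32));print("plug",hz,round(x,1),round(y,1),"r",round(r,1),p.mean(0).round(1),len(p))
```

```text
pos [447.3  33.7 190. ] yaw 104.25 t 13.57 q6 -1.97 grip 0.647 0.0 F [0.3 0.8 0.6]
travel units [-0.0103 -0.0052  0.6502] len mm 130.0 twist units [ 0.0002 -0.0004 -0.0001] (deg yaw 0.0 )
plug (84, 96) 449.0 33.5 r 12.2 [448.2  33.3  90.3] 981
plug (48, 56) 448.7 33.4 r 20.8 [442.1  31.7  52.4] 1097
```

{"api": "servo_tool", "payload": {
  "travel": [
    [-0.009,-0.004,0.15],
    [0,0,0.2],
    [0,0,0.2],
    [0,0,0.09],
    [0,0,0.02]
  ],
  "twist": [
    [0,0,0],
    [0,0,0],
    [0,0,0],
    [0,0,0],
    [0,0,0]
  ],
  "fingers": [-0.3,-0.3,-0.3,-0.3,-0.3]
}}

```text
time: 14.25
ee_pos: [450.5, 33.2, 59.3]
orientation: [0.0, -0.124, 0.992, -0.0]
force: [-0.0, 0.6, 0.5]
gripper_width: 0.648
grasp_force: 0.0
```

{"api": "servo_tool", "payload": {
  "travel": [
    [0,0,0],
    [0,0,0],
    [0,0,0],
    [0,0,0],
    [0,0,0]
  ],
  "twist": [
    [0,0,0],
    [0,0,0],
    [0,0,0],
    [0,0,0],
    [0,0,0]
  ],
  "fingers": [-0.3,0.3,1,1,1],
  "force": 50
}}

```text
time: 14.88
ee_pos: [450.9, 33.3, 60.3]
orientation: [0.001, -0.124, 0.992, -0.0]
force: [-0.8, 0.0, 5.5]
gripper_width: 0.265
grasp_force: 48.8
```

{"api": "servo_tool", "payload": {
  "travel": [
    [0,0,0],
    [0,0,-0.1],
    [0,0,-0.2],
    [0,0,-0.2],
    [0,0,-0.1]
  ],
  "twist": [
    [0,0,0],
    [0,0,0],
    [0,0,0],
    [0,0,0],
    [0,0,0]
  ],
  "fingers": [1,1,1,1,1]
}}

```text
time: 15.5
ee_pos: [450.4, 33.2, 180.9]
orientation: [0.001, -0.124, 0.992, -0.001]
force: [1.1, -0.0, -1.5]
gripper_width: 0.265
grasp_force: 49.1
```

Run:
```python
from h import *
# bores: dark-ring/rim by depth in top and w1, fit circles on rim points on block top plane
ax=np.radians(12.9)
for n in ("w1","top0"):
    C=dict(np.load(n+".npz"));W=cloud(C)
    c0=np.array([437.5,293.4])
    d=W[...,:2]-c0;R=np.array([[np.cos(ax),np.sin(ax)],[-np.sin(ax),np.cos(ax)]])
    l=d@R.T
    m=(abs(l[...,0])<60)&(abs(l[...,1])<31)&(W[...,2]<54)
    nn,lab,st,cen=cv2.connectedComponentsWithStats(m.astype(np.uint8))
    # pixel rays cast to z=60
    E=C["extrinsics"];o=-E[:3,:3].T@E[:3,3]
    for i in range(1,nn):
        if st[i,4]<15: continue
        cs,_=cv2.findContours((lab==i).astype(np.uint8),0,1);k=max(cs,key=len)[:,0].astype(float)
        r=np.stack([(k[:,0]-C["cx"])/C["fx"],(k[:,1]-C["cy"])/C["fy"],np.ones(len(k))],1)@E[:3,:3]
        P=o+r*((60-o[2])/r[:,2])[:,None]
        (x,y),ra=cv2.minEnclosingCircle(P[:,:2].astype(np.float32));L=R@(np.array([x,y])-c0)
        print(n,cen[i].round(),st[i,4],"c",round(x,1),round(y,1),"r",round(ra,1),"local",L.round(1))
plan(470,300,200,104.3)
```

```text
w1 [342.  68.] 2001 c 408.6 286.4 r 23.8 local [-29.7  -0.4]
w1 [374. 123.] 794 c 469.4 300.3 r 15.9 local [32.6 -0.4]
top0 [177. 232.] 101 c 471.7 299.2 r 17.2 local [34.6 -1.9]
top0 [181. 254.] 221 c 410.2 285.6 r 23.8 local [-28.4  -1.5]
pos [450.4  33.2 180.9] yaw 104.27 t 15.5 q6 -1.97 grip 0.265 49.1 F [ 1.1 -0.  -1.5]
travel units [-0.4241  1.2685 -0.0962] len mm 268.0 twist units [-0.0002  0.0004 -0.0001] (deg yaw 0.0 )
```

{"api": "servo_tool", "payload": {
  "travel": [
    [-0.04,0.12,0],
    [-0.08,0.24,0],
    [-0.08,0.25,0],
    [-0.08,0.25,0],
    [-0.05,0.13,0]
  ],
  "twist": [
    [0,0,0],
    [0,0,0],
    [0,0,0],
    [0,0,0],
    [0,0,0]
  ],
  "fingers": [1,1,1,1,1]
}}

```text
time: 16.12
ee_pos: [464.1, 243.6, 178.0]
orientation: [-0.001, -0.125, 0.992, -0.0]
force: [-0.1, -1.1, -1.5]
gripper_width: 0.264
grasp_force: 49.3
```

{"api": "servo_tool", "payload": {
  "travel": [
    [0,0,0],
    [0,0,0],
    [0,0,0],
    [0,0,0],
    [0,0,0]
  ],
  "twist": [
    [0,0,0],
    [0,0,0],
    [0,0,0],
    [0,0,0],
    [0,0,0]
  ],
  "fingers": [1,1,1,1,1]
}}

```text
time: 16.75
ee_pos: [465.2, 241.0, 179.0]
orientation: [0.0, -0.124, 0.992, -0.0]
force: [-0.5, -0.2, -2.0]
gripper_width: 0.262
grasp_force: 49.4
```

```bash
cat > bore.py <<'E'
from h import *
plan(470,300,181,104.3)
s=sense();C=capture("wrist");cv2.imwrite("pics/w7.png",C["frame"]);W=cloud(C)
E=np.array(C["extrinsics"]);o=-E[:3,:3].T@E[:3,3]
m=(np.hypot(W[...,0]-437.5,W[...,1]-293.4)<75)&(W[...,2]<66)&(W[...,2]>54)
q=cv2.minAreaRect(W[m][:,:2].astype(np.float32));print("block",np.round(q[0],1),np.round(q[1],1),round(q[2],1),W[m][:,2].mean())
m=((np.hypot(W[...,0]-470,W[...,1]-300)<24)&(W[...,2]<56)).astype(np.uint8)
n,lab,st,cen=cv2.connectedComponentsWithStats(m)
for i in range(1,n):
    if st[i,4]<50: continue
    cs,_=cv2.findContours((lab==i).astype(np.uint8),0,1);k=max(cs,key=len)[:,0].astype(float)
    r=np.stack([(k[:,0]-C["cx"])/C["fx"],(k[:,1]-C["cy"])/C["fy"],np.ones(len(k))],1)@E[:3,:3]
    P=o+r*((60-o[2])/r[:,2])[:,None]
    (x,y),ra=cv2.minEnclosingCircle(P[:,:2].astype(np.float32));print("bore",cen[i].round(),st[i,4],round(x,1),round(y,1),"r",round(ra,1),"mean",P.mean(0).round(1))
# held plug
t=np.array(s["ee_pos"])
m=(np.hypot(W[...,0]-t[0],W[...,1]-t[1])<24)&(W[...,2]>t[2]-66)&(W[...,2]<t[2]+5);p=W[m]
if len(p)>50:
  print("plug zmin",p[:,2].min().round(1))
  for a in range(-65,0,6):
    j=p[(p[:,2]-t[2]>a)&(p[:,2]-t[2]<=a+6)]
    if len(j)>20: 
        # along tool y (104.3deg) extents
        u=np.array([np.cos(np.radians(104.3)),np.sin(np.radians(104.3))]);v=(j[:,:2]-t[:2])@u; w=(j[:,:2]-t[:2])@np.array([-u[1],u[0]])
        print(a,len(j),"ty",np.percentile(v,[1,99]).round(1),"tx",np.percentile(w,[2,50,98]).round(1))
E
python3 bore.py
```

```text
pos [465.2 241.  179. ] yaw 104.2 t 16.75 q6 -1.53 grip 0.262 49.4 F [-0.5 -0.2 -2. ]
travel units [-0.0958  0.2803 -0.0098] len mm 59.0 twist units [-0.      0.     -0.0003] (deg yaw 0.1 )
block [437.4 293.9] [130.5  70.6] 12.9 60.274775682646805
bore [357. 225.] 1389 469.7 300.6 r 16.0 mean [469.5 300.8  60. ]
plug zmin 122.4
-59 59 ty [-12.7  12.7] tx [ 8.7 14.8 16.4]
-53 123 ty [-10.9  12.6] tx [10.  14.9 16.5]
-47 105 ty [-9.1 10.6] tx [12.5 15.5 16.4]
-41 31 ty [-5.2  7.2] tx [14.8 16.  16.5]
-17 252 ty [-18.5  18.7] tx [10.5 20.4 22.4]
-11 2281 ty [-18.6  19. ] tx [ 5.8 14.  21.7]
-5 257 ty [-10.3  11.1] tx [ 5.8 12.1 13.6]
```

View pics/w7.png

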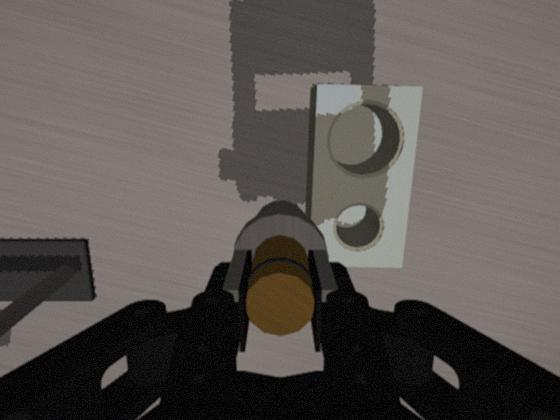

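The bore mouth is at (357,225), which is world (469.6,300.6), with the wide bore at (368,138). The held plug at (280,270) is upright, with its axis about 1.3 mm toward the camera from the TCP, so the TCP target is (470.8,301).

{"api": "servo_tool", "payload": {
  "travel": [
    [-0.025,0.07,0],
    [-0.035,0.1,0],
    [-0.025,0.07,0],
    [-0.016,0.044,0],
    [0,0,0]
  ],
  "twist": [
    [0,0,0],
    [0,0,0],
    [0,0,0],
    [0,0,0],
    [0,0,0]
  ],
  "fingers": [1,1,1,1,1]
}}

```text
time: 17.42
ee_pos: [470.5, 302.4, 178.7]
orientation: [-0.0, -0.125, 0.992, -0.0]
force: [-0.3, 0.5, -2.0]
gripper_width: 0.26
grasp_force: 49.5
```

{"api": "servo_tool", "payload": {
  "travel": [
    [0,0,0.06],
    [0,0,0.08],
    [0,0,0.07],
    [0,0,0.02],
    [0,0,0]
  ],
  "twist": [
    [0,0,0],
    [0,0,0],
    [0,0,0],
    [0,0,0],
    [0,0,0]
  ],
  "fingers": [1,1,1,1,1]
}}

```text
time: 18.05
ee_pos: [470.4, 301.3, 132.4]
orientation: [-0.0, -0.124, 0.992, -0.0]
force: [-0.9, 0.5, -1.9]
gripper_width: 0.267
grasp_force: 49.5
```

```bash
python3 bore.py; python3 -c "
from h import *
plan(470.8,301,118,104.3);plan(470.8,301,118,104.3)"
```

```text
pos [470.4 301.3 132.4] yaw 104.24 t 18.05 q6 -1.43 grip 0.267 49.5 F [-0.9  0.5 -1.9]
travel units [ 0.004  -0.0057 -0.2432] len mm 49.0 twist units [-0.     -0.0002 -0.0002] (deg yaw 0.1 )
block [435.6 293.4] [127.   70.3] 13.0 60.41883396417421
bore [279. 201.] 371 466.9 300.6 r 15.6 mean [460.3 299.   60. ]
plug zmin 76.1
-59 61 ty [-12.6  13. ] tx [ 8.9 14.9 16.4]
-53 125 ty [-10.9  12.5] tx [10.1 15.2 16.4]
-47 100 ty [-9.6 10.6] tx [12.6 15.5 16.5]
-41 33 ty [-5.2  6.1] tx [15.  16.1 16.4]
-17 249 ty [-18.6  18.8] tx [10.5 20.5 22.4]
-11 2283 ty [-18.7  18.9] tx [ 5.8 14.  21.6]
-5 250 ty [-10.5  11.1] tx [ 5.7 11.9 13.4]
pos [470.8 301.5 133. ] yaw 104.25 t 18.1 q6 -1.43 grip 0.264 49.5 F [ 0.7 -0.3 -1.2]
travel units [ 0.0007 -0.0025  0.0751] len mm 15.0 twist units [ 0.      0.     -0.0002] (deg yaw 0.1 )
pos [470.8 301.5 133. ] yaw 104.25 t 18.1 q6 -1.43 grip 0.264 49.5 F [ 0.7 -0.3 -1.2]
travel units [ 0.0007 -0.0025  0.0751] len mm 15.0 twist units [ 0.      0.     -0.0002] (deg yaw 0.1 )
```

{"api": "servo_tool", "payload": {
  "travel": [
    [0,-0.002,0.05],
    [0,0,0.02],
    [0,0,0.02],
    [0,0,0.01],
    [0,0,0]
  ],
  "twist": [
    [0,0,0],
    [0,0,0],
    [0,0,0],
    [0,0,0],
    [0,0,0]
  ],
  "fingers": [1,1,1,1,1]
}}

```text
time: 18.73
ee_pos: [470.8, 301.1, 112.8]
orientation: [0.0, -0.124, 0.992, -0.0]
force: [0.1, 0.0, -2.0]
gripper_width: 0.259
grasp_force: 49.5
```

{"api": "servo_tool", "payload": {
  "travel": [
    [0,0,0.02],
    [0,0,0.02],
    [0,0,0.02],
    [0,0,0],
    [0,0,0]
  ],
  "twist": [
    [0,0,0],
    [0,0,0],
    [0,0,0],
    [0,0,0],
    [0,0,0]
  ],
  "fingers": [1,1,1,1,1]
}}

```text
time: 19.35
ee_pos: [470.7, 301.1, 100.9]
orientation: [-0.0, -0.124, 0.992, -0.0]
force: [1.3, 0.1, -2.7]
gripper_width: 0.264
grasp_force: 49.5
```

{"api": "servo_tool", "payload": {
  "travel": [
    [0,0,0.02],
    [0,0,0.02],
    [0,0,0.02],
    [0,0,0],
    [0,0,0]
  ],
  "twist": [
    [0,0,0],
    [0,0,0],
    [0,0,0],
    [0,0,0],
    [0,0,0]
  ],
  "fingers": [1,1,1,1,1]
}}

```text
time: 19.98
ee_pos: [470.7, 301.1, 88.8]
orientation: [-0.0, -0.124, 0.992, -0.0]
force: [0.7, 0.8, -2.5]
gripper_width: 0.263
grasp_force: 49.5
```

{"api": "servo_tool", "payload": {
  "travel": [
    [0,0,0.015],
    [0,0,0.015],
    [0,0,0.01],
    [0,0,0],
    [0,0,0]
  ],
  "twist": [
    [0,0,0],
    [0,0,0],
    [0,0,0],
    [0,0,0],
    [0,0,0]
  ],
  "fingers": [1,1,1,1,1]
}}

```text
time: 20.6
ee_pos: [470.7, 301.1, 80.8]
orientation: [0.0, -0.124, 0.992, 0.0]
force: [0.6, 0.1, -2.2]
gripper_width: 0.269
grasp_force: 49.5
```

{"api": "servo_tool", "payload": {
  "travel": [
    [0,0,0.005],
    [0,0,0.005],
    [0,0,0.005],
    [0,0,0],
    [0,0,0]
  ],
  "twist": [
    [0,0,0],
    [0,0,0],
    [0,0,0],
    [0,0,0],
    [0,0,0]
  ],
  "fingers": [1,1,1,1,1]
}}

```text
time: 21.22
ee_pos: [470.8, 301.2, 78.4]
orientation: [0.0, -0.124, 0.992, 0.0]
force: [-1.6, -0.9, 2.4]
gripper_width: 0.263
grasp_force: 50.1
```

{"api": "servo_tool", "payload": {
  "travel": [
    [0,0,0.004],
    [0,0,0.003],
    [0,0,0],
    [0,0,0],
    [0,0,0]
  ],
  "twist": [
    [0,0,0],
    [0,0,0],
    [0,0,0],
    [0,0,0],
    [0,0,0]
  ],
  "fingers": [1,1,1,1,1]
}}

```text
time: 21.85
ee_pos: [470.9, 301.3, 78.4]
orientation: [-0.0, -0.124, 0.992, -0.0]
force: [-3.4, -2.2, 10.3]
gripper_width: 0.264
grasp_force: 50.8
```

{"api": "servo_tool", "payload": {
  "travel": [
    [0,0,0],
    [0,0,0],
    [0,0,0],
    [0,0,0],
    [0,0,0]
  ],
  "twist": [
    [0,0,0],
    [0,0,0],
    [0,0,0],
    [0,0,0],
    [0,0,0]
  ],
  "fingers": [0.4,0.2,-0.1,-0.3,-0.3]
}}

```text
time: 22.48
ee_pos: [470.7, 301.1, 76.4]
orientation: [-0.0, -0.124, 0.992, -0.0]
force: [-0.8, 0.7, -0.6]
gripper_width: 0.649
grasp_force: 0.0
```

{"api": "servo_tool", "payload": {
  "travel": [
    [0,0,-0.05],
    [0,0,-0.15],
    [0,0,-0.2],
    [0,0,-0.2],
    [0,0,-0.1]
  ],
  "twist": [
    [0,0,0],
    [0,0,0],
    [0,0,0],
    [0,0,0],
    [0,0,0]
  ],
  "fingers": [-0.3,-0.3,-0.3,-0.3,-0.3]
}}

```text
time: 23.1
ee_pos: [471.8, 301.6, 220.1]
orientation: [0.002, -0.124, 0.992, 0.001]
force: [1.2, -0.5, -0.2]
gripper_width: 0.652
grasp_force: 0.0
```

Run:
```python
from h import *
c=capture("wrist");W=cloud(c);s=capture("side");WS=cloud(s)
for hz in ((98,118),(62,80)):
    m=(np.hypot(W[...,0]-470,W[...,1]-300)<30)&(W[...,2]>hz[0])&(W[...,2]<hz[1]);p=W[m]
    if len(p)>5:(x,y),r=cv2.minEnclosingCircle(p[:,:2].astype(np.float32));print("plug",hz,round(x,1),round(y,1),"r",round(r,1),"zmed",np.median(p[:,2]).round(1),len(p))
m=(np.hypot(WS[...,0]-614,WS[...,1]+25)<50)&(WS[...,2]>160)&(WS[...,2]<180);print("pad z",np.median(WS[m][:,2]))
cv2.imwrite("pics/m8.png",np.hstack([cv2.resize(s["frame"][130:330,190:420],(414,360)),cv2.resize(c["frame"],(380,360))]))
```

```text
plug (98, 118) 468.7 300.8 r 12.1 zmed 108.4 982
plug (62, 80) 469.2 301.9 r 29.2 zmed 70.4 1126
pad z 169.17364591355326
```

View pics/m8.png

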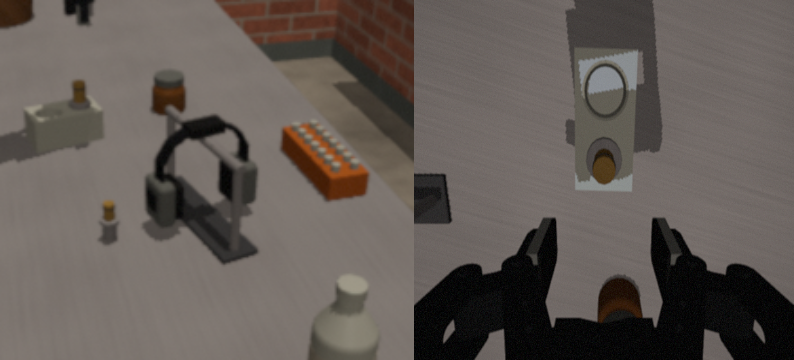

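The plug is home in the fitting bore ((603,160) in the wrist half): its top is at 108.4 and its shoulder top at 70.4, matching the expected 108 and 70. The defenders still hang level, the jar and bottle haven't moved, and the gripper is clear.

```bash
python3 -c "
from plant import job_done
print(job_done())"
```

```text
the job is handed in; nothing more can be done
None
```

The job is handed in at about 23 s: the ear defenders hang level on the middle of the bar, the plug is fully home in the fitting bore, and the bottle and jar were left where they stood.

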